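Release the locked till tablet with the release key

ROBOT

A 7-joint arm with a two-finger parallel gripper is mounted at the origin on a cart in front of the work surface, level with it; the furniture and walls round the work are solid. World frame = base frame: x ahead of the robot, y to its left, z up, the work surface at z = 0. Lengths are in m, angles in rad, forces in N, time in s.
With the tool pointing down it reaches from about 0.4 to 0.85 m from the base axis. Payload 4.4 kg.
Tool frame: the origin (TCP) lies midway between the tips of the shut fingers; the grasp point (between the pads) lies 19 mm behind it; z points along the fingers, y is the line along which they close (so a half turn about z gives the same grasp; the last joint's range is limited). The gripper opens to 94 mm and grips with 3 to 60 N. Pads are 16 mm wide; open, the fingers measure 119 mm over their backs; the gripper's body (75 mm by 177 mm) begins 78 mm behind the grasp point.
Start: joints at [1.052, 0.628, 0.038, 1.517, -0.027, 0.996, -0.02], TCP at [0.284, -0.584, 0.177] pointing down, gripper open.
Joint ranges: [-3.06, 3.06], [-0.37, 2.12], [-1.25, 1.32], [0.18, 2.47], [-1.1, 4.24], [0.23, 1.98], [-2.94, 2.94]. Speed limits (rad/s): [2.57, 2.57, 3.14, 3.14, 3.14, 3.14, 3.14].

INTERFACE

Orientations are given as a 3x3 rotation matrix whose columns are the frame's x, y, z axes.
In Python, from cell import ctrl, optics gives the robot as it stands.
- The arm moves only by the tool servo_tool, never from a script. Its argument "series" is a list that holds one entry, the list of rows, each a list of 5 numbers: the finger opening in mm, from 0 to 94, then the shift along the world's x, y, z in mm, then the turn about the world's z in rad. A call has 1 to 20 rows; each row is the pose to reach, as a shift and turn from the pose commanded when the call began; what a row does not reach only later rows make up. A row lasts 1/10 s, in which the tool goes at most 50 mm and 8.59 degrees, less where a joint would pass 70% of its speed; a pose out of reach is approached as far as the arm can. A call with a gripper value outside its range is refused whole. The fingers move at their own pace and stop on an object; "squeeze" is the grip in N (left out, the last holds). Time passes only in rows, so rows that repeat a pose let the fingers close. It gives the time, the measured TCP pose, the force, the opening and the grip force at its end, in the units of the state.
- ctrl.observe(): the state, without advancing time (a new reading comes with each control period).
- optics.snapshot(name): name is "side" or "top"; returns a dict with "frame" (420x560x3 uint8, red, green, blue), "fx", "fy", "cx", "cy" (pixels), "R" (3x3) and "t" (3): a world point X has camera coordinates R X + t. Camera axes: x right, y down, z forward; pixel columns grow to the right and rows downward; lengths in m; the calibration is good to about 2 mm. A picture is of the moment at which its call begins. There is no depth.
- ctrl.finish_job(): hands the job in; it is judged then, once.
The state is a dict: "clock": time; "joint_positions": joint angles; "joint_vel": joint speeds; "joint_torque": joint torques, N m; "ee_pos": TCP position; "ee_rot": TCP orientation; "contact_force": force on the tool from outside, world axes, zero at the start; "wrist_torque": the same for the moment, N m; "opening": finger opening in m; "gripper_force": force on a finger pad.
Only numpy, scipy, OpenCV 4.12 (cv2) and the standard library are available. Lean on these libraries where they do the work, as an engineer would, in place of code of your own. Each camera call takes 0.05 s, during which the arm holds its last target. There are 200 camera calls.

TASK

The till's tablet is locked on its stand and has to come up for servicing. Take the release key, put its rod into the letterbox port at the back of the stand, feel along the hidden plate inside for the latch slot and push the rod through it until the latch lets go and the tablet pops up. Then lay the key flat on the table and, by its pull tab, slide the tablet all the way up its rails to the top stop; let go and leave the other things where they are.

Things in the scene. Friction and masses are not known exactly. Their poses are not given: they have to be found in the camera images.
- stand: Fixed till stand: aluminium base 165x150 mm, column, white head 150 mm wide. Origin under the base; x points from staff side (back, port) to customer side (screen), z up. The head leans: its back looks down at the robot. Directions in the stand frame: into the head d = (0.866, 0, 0.5), i.e. rising 30 deg; up the rails w = (-0.5, 0, 0.866); the port runs along y
- port (a point): Centre of the mouth of the letterbox port in the head's back, 60 mm ahead of (-x) and 150 mm above the stand's origin. Channel 64 mm wide along y, 18 mm high along w, running along d; black lips flare it to 32 mm and stand out 12 mm. Its end, 20 mm in, is a hidden rigid plate 4 mm thick with one full-height slot, 14 mm wide, centred anywhere up to 20 mm left or right of the port's middle
- latch (a joint): Sprung release bar across the whole width behind the plate, its face 32 mm in from the port's mouth. Value: how far it is pushed in along d, 0 to 0.010 m; 5 N to start, rising to about 12 N under the catch's load. From about 7 mm the catch is free and a spring lifts the tablet about 14 mm; the bar springs back by itself
- tablet (a joint): Slide of the dark tablet (196x138x14 mm, screen to the customer) up its rails along w: 0 locked, about 0.014 m popped up, 0.050 m at the top stop. Sliding it takes about 6 N; it stays where it is left
- tab (a point): Grip point of the aluminium pull tab on the tablet's top edge; it moves with the tablet. Tab 50 mm wide along y, 10 mm thick along d, standing 31 mm out of its foot along w; this point lies 13 mm below its top edge, at mid width and mid thickness. Locked, it is 69 mm along d and 104 mm along w from the port
- key: Loose release key: black flat-sided handle 84x18x20 mm (along x, y, z) and a straight steel rod, 8 mm thick with a round nose, that sticks out of it to +x, its axis 10 mm above the underside. 90 g or so. Origin under the middle of the handle; lying flat, its x axis points along the rod and z up. It starts to the left or right of the stand's front
- key_tip (a point): End of the key's rod nose, 150 mm along x from the middle of the handle, on the rod's axis
- roll: Bread roll, 66x103x33 mm, a bystander
- pen: White chalk pen, 136 mm long, a bystander
- pen2: Grey chalk pen, 136 mm long, a bystander
- tape: Roll of packing tape, 100 mm wide, 25 mm high, a bystander

How it is judged:
By the outcome, as a careful person would: the job done as asked, in the order asked, and still so for the second after the job is handed in, with the robot touching nothing.
It also fails if it takes over 64 s, if anything falls off the work surface, if the arm or the gripper's body presses on something with over 40 N, if the wrist force passes 120 N, or if a joint passes its speed limit or range.

## Working session

There is one attempt and no reset: what is moved stays moved. The work goes in short steps, Python scripts to look and compute and a tool call to move; the robot and the scene stay as the last step left them, time stands still between calls to the robot, and variables do not carry over. Pictures are saved under pics/ and viewed, at most 14 in all, crops included, and the job is handed in when it is done.

Besides the shell and the picture viewer there is one more tool, called by a JSON object that holds its "fn" and its "kwargs", one argument or row to a line. servo_tool: Moves the arm, as the interface text tells. Its arguments: {"type":"object","properties":{"series":{"type":"array","items":{"type":"array","items":{"type":"array","items":{"type":"number"}}}},"squeeze":{"type":"number"}},"required":["series"]}

```bash
mkdir -p pics
python3 - <<'E'
from cell import ctrl, optics
import cv2,pickle
for n in("side","top"):
    s=optics.snapshot(n); pickle.dump(s,open(n+'0.pkl','wb')); cv2.imwrite(f'pics/{n}0.png',s['frame'][:,:,::-1])
    print(n,s['fx'],s['cx'],s['cy'],(-s['R'].T@s['t']).round(3),s['R'].round(3).tolist())
o=ctrl.observe();print(o['clock'],o['ee_pos'],o['ee_rot'],o['opening'])
E
```

```text
side 462.2138949543173 275.3840948514091 210.30469652642756 [0.358 1.032 0.863] [[-0.968, -0.249, 0.019], [-0.146, 0.504, -0.851], [0.202, -0.827, -0.525]]
top 541.2654195781519 273.5438983247966 209.23688620023793 [ 0.379 -0.032  1.75 ] [[0.007, -1.0, -0.011], [-0.989, -0.005, -0.147], [0.147, 0.012, -0.989]]
0.1 [ 0.28411662 -0.58391291  0.17646276] [[ 8.99229615e-01  4.37476305e-01 -7.63234305e-04]
 [ 4.37476970e-01 -8.99228344e-01  1.51183016e-03]
 [-2.49320467e-05 -1.69337989e-03 -9.99998566e-01]] 0.09400345256269932
```

View pics/side0.png

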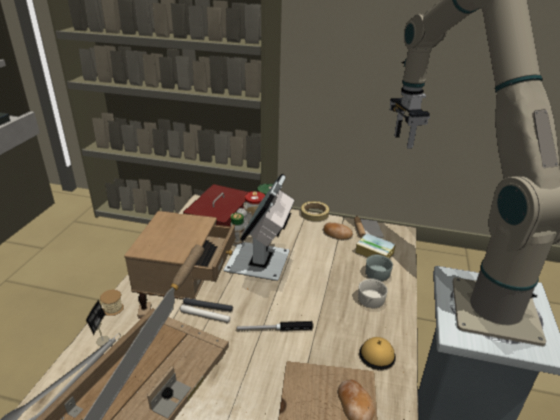

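View pics/top0.png

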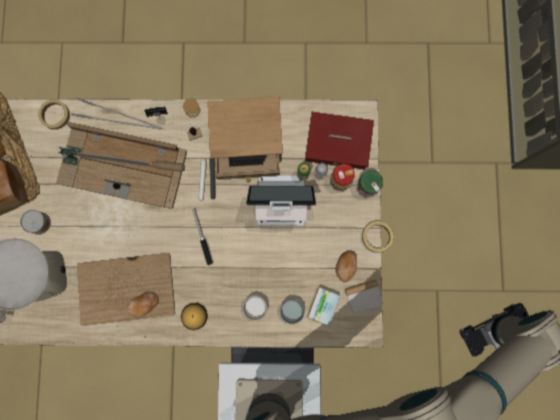

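The side view shows the stand at about (265,240), with the key's handle at (297,326) and its tip at (238,329). In the top view the handle is at (207,250), the tip at (196,210) and the stand at (280,205). Next I enlarge both.

Run:
```python
import cv2,pickle,numpy as np
a=pickle.load(open('side0.pkl','rb'))['frame'][170:345,215:325,::-1]
b=pickle.load(open('top0.pkl','rb'))['frame'][165:275,185:325,::-1]
A=cv2.resize(a,None,fx=3.4,fy=3.4,interpolation=cv2.INTER_CUBIC);B=cv2.resize(b,None,fx=3,fy=3,interpolation=cv2.INTER_CUBIC)
o=np.zeros((600,800,3),np.uint8);o[:595,:374]=A;o[:330,378:798]=B
cv2.imwrite('pics/c0.png',o)
```

```text
(no output)
```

View pics/c0.png

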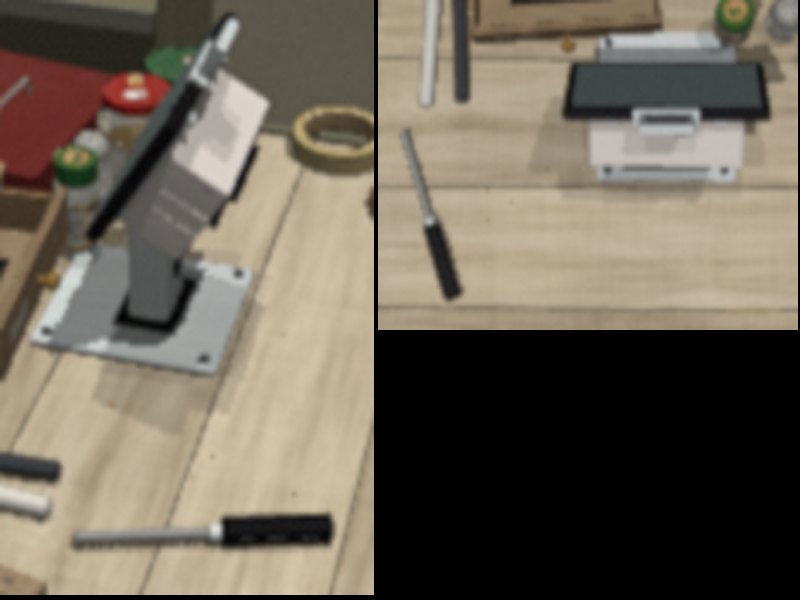

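The crop is clear. In the top view (crop pixels), the base corners are at (597,180), (737,180), (598,35) and (735,35). The tab is at about (667,120). The key's tip is at (406,131) and its tail at (452,298). In the side view, the base corners are at (33,340), (213,373) and (252,270), and the tab's top is at (230,25). I'll cast rays to get positions.

```bash
cat > h.py <<'E'
import numpy as np,pickle
S={n:pickle.load(open(n+'0.pkl','rb')) for n in('side','top')}
def ray(s,u,v):
    d=s['R'].T@np.array([(u-s['cx'])/s['fx'],(v-s['cy'])/s['fy'],1]); return -s['R'].T@s['t'],d/np.linalg.norm(d)
def onz(s,u,v,z):
    c,d=ray(s,u,v); return c+d*(z-c[2])/d[2]
def tri(ps):
    A=np.zeros((3,3));b=np.zeros(3)
    for s,u,v in ps:
        c,d=ray(s,u,v);P=np.eye(3)-np.outer(d,d);A+=P;b+=P@c
    return np.linalg.solve(A,b)
def proj(s,X):
    p=s['R']@X+s['t'];return s['fx']*p[0]/p[2]+s['cx'],s['fy']*p[1]/p[2]+s['cy']
E
python3 - <<'E'
from h import *
import cv2
np.set_printoptions(precision=4,suppress=True)
sc=lambda u,v:(S['side'],215+u/3.4,170+v/3.4)
tc=lambda u,v:(S['top'],185+(u-378)/3,165+v/3)
print('base top',[onz(*tc(*p),.008) for p in((597,180),(737,180),(735,35),(598,35))])
print('base side',[onz(*sc(*p),.008) for p in((33,340),(213,373),(252,270))])
print('key top tip,collar,tail',[onz(*tc(*p),z) for p,z in(((406,131),.01),((430,222),.01),((452,298),.012))])
print('key side',[onz(*sc(*p),z) for p,z in(((75,540),.01),((215,532),.01),((332,528),.012))])
# handle mask
for n,(x0,x1,y0,y1) in(('top',(190,215,235,270)),('side',(275,318,315,337))):
    f=S[n]['frame'][y0:y1,x0:x1].max(2); m=(f<60).astype(np.uint8)
    r=cv2.minAreaRect(np.argwhere(m)[:,::-1].astype(np.float32)); bp=cv2.boxPoints(r)+[x0,y0]
    print(n,m.sum(),r,[onz(S[n],*p,.012) for p in bp], 'c',onz(S[n],*bp.mean(0),.012))
print('tab top edge tri', tri([tc(667,112),sc(230,25)]), 'topview', onz(*tc(667,112),.27))
print('tablet corners tri L/R top view z.24',[onz(*tc(*p),.24) for p in((564,117),(769,117))])
E
```

```text
base top [array([0.5864, 0.0385, 0.008 ]), array([ 0.5872, -0.1126,  0.008 ]), array([ 0.7469, -0.1107,  0.008 ]), array([0.7462, 0.0392, 0.008 ])]
base side [array([0.7459, 0.0465, 0.008 ]), array([0.5873, 0.0468, 0.008 ]), array([ 0.5882, -0.1024,  0.008 ])]
key top tip,collar,tail [array([0.6386, 0.2464, 0.01  ]), array([0.5397, 0.2177, 0.01  ]), array([0.4583, 0.1918, 0.012 ])]
key side [array([0.638 , 0.2571, 0.01  ]), array([0.5415, 0.2223, 0.01  ]), array([0.459 , 0.1973, 0.012 ])]
top 114 ((16.178897857666016, 16.596330642700195), (24.041439056396484, 4.7891316413879395), 73.3007583618164) [array([0.5338, 0.2234, 0.012 ]), array([0.5383, 0.2087, 0.012 ]), array([0.4645, 0.1847, 0.012 ]), array([0.46  , 0.1993, 0.012 ])] c [0.499 0.204 0.012]
side 248 ((20.5, 11.0), (8.0, 31.0), 90.0) [array([0.5405, 0.2082, 0.012 ]), array([0.4651, 0.1873, 0.012 ]), array([0.4601, 0.214 , 0.012 ]), array([0.534 , 0.2344, 0.012 ])] c [0.4999 0.2111 0.012 ]
tab top edge tri [ 0.6082 -0.037   0.2911] topview [ 0.6188 -0.036   0.27  ]
tablet corners tri L/R top view z.24 [array([0.6184, 0.0609, 0.24  ]), array([ 0.6193, -0.1321,  0.24  ])]
```

{"fn": "servo_tool", "kwargs": {
  "series": [
    [[94,20,45,20,0],[94,40,90,40,0],[94,60,135,40,0],[94,80,180,40,0],[94,100,225,40,0],[94,120,270,40,0],[94,130,318,40,0],[94,140,366,40,-0.05],[94,148,414,40,-0.1],[94,156,462,40,-0.158],[94,164,510,40,-0.158],[94,172,558,40,-0.158],[94,180,606,40,-0.158],[94,188,654,40,-0.158],[94,196,702,30,-0.158],[94,204,745,10,-0.158],[94,210,788,-20,-0.158],[94,210,788,-40,-0.158],[94,210,788,-60,-0.158],[94,210,788,-60,-0.158]]
  ],
  "squeeze": 20
}}

```text
clock: 2.1
ee_pos: [0.4919, 0.2028, 0.1146]
ee_rot: [[0.957, 0.292, -0.006], [0.292, -0.957, -0.003], [-0.006, 0.001, -1.0]]
contact_force: [-0.2, 0.2, -0.8]
opening: 0.094
gripper_force: 0.0
```

Run:
```python
from cell import ctrl, optics
import cv2,numpy as np
o=ctrl.observe();print(o['clock'],o['ee_pos'],o['ee_rot'].round(3).tolist() if hasattr(o['ee_rot'],'round') else o['ee_rot'])
a=optics.snapshot('side')['frame'][200:360,200:360,::-1];b=optics.snapshot('top')['frame'][185:305,150:310,::-1]
o=np.zeros((600,800,3),np.uint8);o[:400,:400]=cv2.resize(a,(400,400));o[:300,400:]=cv2.resize(b,(400,300));cv2.imwrite('pics/c1.png',o[:400])
```

```text
2.1 [0.49190993 0.20282322 0.11458784] [[0.957, 0.292, -0.006], [0.292, -0.957, -0.003], [-0.006, 0.001, -1.0]]
```

View pics/c1.png

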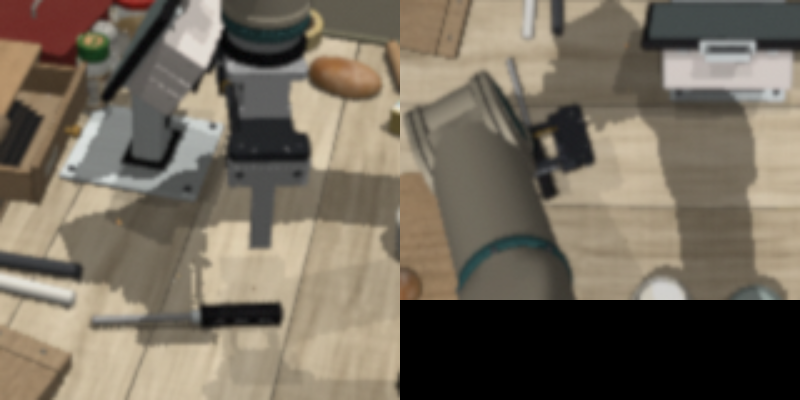

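The gripper is over the handle, with the finger at crop pixel (260,240) and the handle at (240,315). I'll descend and grip.

{"fn": "servo_tool", "kwargs": {
  "series": [
    [[94,1,1,-40,0],[94,1,1,-80,0],[94,1,1,-104,0],[94,1,1,-109,0],[94,1,1,-109,0],[10,1,1,-109,0],[10,1,1,-109,0],[10,1,1,-109,0],[10,1,1,-109,0],[10,1,1,-109,0],[10,1,1,-109,0],[10,1,1,-109,0],[10,1,1,-109,0]]
  ],
  "squeeze": 20
}}

```text
clock: 3.5
ee_pos: [0.4953, 0.2045, 0.0082]
ee_rot: [[0.957, 0.291, -0.0], [0.291, -0.957, -0.0], [-0.0, 0.0, -1.0]]
contact_force: [0.5, 0.0, -0.1]
opening: 0.0334
gripper_force: 0.0
```

{"fn": "servo_tool", "kwargs": {
  "series": [
    [[30,0,0,-4,0],[10,0,0,-4,0],[10,0,0,-4,0],[10,0,0,-4,0],[10,0,0,-4,0],[10,0,0,-4,0],[10,0,0,-4,0],[10,0,0,20,0],[10,0,0,50,0],[10,-15,0,85,0],[10,-40,0,120,0],[10,-70,-10,136,0],[10,-85,-30,136,-0.05],[10,-85,-65,136,-0.1],[10,-85,-100,136,-0.15],[10,-85,-140,136,-0.2],[10,-85,-180,136,-0.25],[10,-85,-215,136,-0.295],[10,-85,-238,136,-0.295],[10,-85,-238,136,-0.295]]
  ],
  "squeeze": 20
}}

```text
clock: 5.5
ee_pos: [0.4102, -0.0367, 0.1445]
ee_rot: [[1.0, -0.006, 0.0], [-0.006, -1.0, -0.001], [0.0, 0.001, -1.0]]
contact_force: [0.3, 0.6, 0.9]
opening: 0.0098
gripper_force: 0.0
```

Run:
```python
from cell import ctrl, optics
import cv2,numpy as np,pickle
o=ctrl.observe();print(o['opening'],o['gripper_force'])
A=optics.snapshot('side');B=optics.snapshot('top');pickle.dump((A,B),open('p2.pkl','wb'))
a=A['frame'][150:290,230:390,::-1];b=B['frame'][165:285,220:380,::-1]
o=np.zeros((600,800,3),np.uint8);o[:420,:400]=cv2.resize(a[:,:134],(400,420),interpolation=2);o[:300,400:]=cv2.resize(b,(400,300),interpolation=2);cv2.imwrite('pics/c2.png',o[:420])
```

```text
0.009775359587697303 0.0
```

View pics/c2.png

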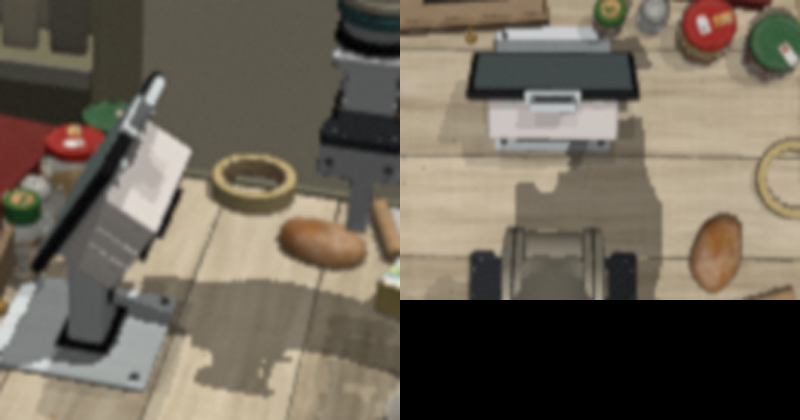

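The grip failed: the opening is 9.8 mm with zero force, and no key shows in the hand (crop around (355,200)). I need to find the key again.

Run:
```python
from h import *
import cv2
A,B=pickle.load(open('p2.pkl','rb'));np.set_printoptions(precision=4,suppress=True)
for n,s,(x0,x1,y0,y1) in(('top',B,(190,220,235,275)),('side',A,(265,325,310,345))):
    f=s['frame'][y0:y1,x0:x1].max(2); m=(f<60).astype(np.uint8)
    if m.sum()<20: print('none');continue
    r=cv2.minAreaRect(np.argwhere(m)[:,::-1].astype(np.float32)); bp=cv2.boxPoints(r)+[x0,y0]
    print(n,m.sum(),r,np.array([onz(s,*p,.012) for p in bp]), 'c',onz(s,*bp.mean(0),.012))
a=A['frame'][290:360,215:345,::-1];b=B['frame'][185:285,170:270,::-1]
o=np.zeros((400,800,3),np.uint8);o[:215,:400]=cv2.resize(a,(400,215),interpolation=2);o[:,400:]=cv2.resize(b,(400,400),interpolation=2);cv2.imwrite('pics/c3.png',o)
```

```text
top 110 ((16.043245315551758, 16.640541076660156), (24.041519165039062, 4.55833101272583), 72.89727020263672) [[0.5336 0.2237 0.012 ]
 [0.538  0.2098 0.012 ]
 [0.4644 0.1852 0.012 ]
 [0.46   0.1991 0.012 ]] c [0.4989 0.2044 0.012 ]
side 248 ((30.5, 16.0), (8.0, 31.0), 90.0) [[0.5405 0.2082 0.012 ]
 [0.4651 0.1873 0.012 ]
 [0.4601 0.214  0.012 ]
 [0.534  0.2344 0.012 ]] c [0.4999 0.2111 0.012 ]
```

View pics/c3.png

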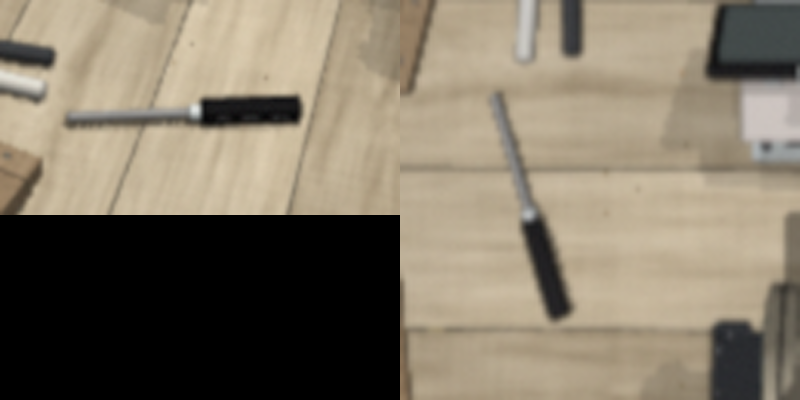

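The key has not moved (centre about 0.4995, 0.206). The fingers evidently hadn't finished closing. I'll go back and check the grip before lifting.

{"fn": "servo_tool", "kwargs": {
  "series": [
    [[60,0,20,0,0],[60,0,60,0,0.05],[60,20,100,0,0.1],[60,40,140,0,0.15],[60,60,180,0,0.2],[60,75,215,0,0.25],[60,85,240,-20,0.295],[60,85,240,-60,0.295],[60,85,240,-100,0.295],[60,85,240,-130,0.295],[60,85,240,-141,0.295],[60,85,240,-141,0.295],[0,85,240,-141,0.295],[0,85,240,-141,0.295],[0,85,240,-141,0.295],[0,85,240,-141,0.295],[0,85,240,-141,0.295],[0,85,240,-141,0.295],[0,85,240,-141,0.295],[0,85,240,-141,0.295]]
  ],
  "squeeze": 20
}}

```text
clock: 7.6
ee_pos: [0.4954, 0.2065, 0.0033]
ee_rot: [[0.957, 0.291, -0.0], [0.291, -0.957, -0.0], [-0.0, -0.0, -1.0]]
contact_force: [0.3, -0.3, -0.3]
opening: 0.0018
gripper_force: 0.0
```

Run:
```python
from h import *
from cell import ctrl, optics
import cv2
A=optics.snapshot('side');B=optics.snapshot('top');o=ctrl.observe()
for s in(A,B):print([np.round(proj(s,np.array(p)),1) for p in(o['ee_pos'],[.4995,.206,.012])])
a=A['frame'][240:360,215:375,::-1];b=B['frame'][185:285,170:270,::-1]
o=np.zeros((400,800,3),np.uint8);o[:300,:400]=cv2.resize(a,(400,300),interpolation=2);o[:,400:]=cv2.resize(b,(400,400),interpolation=2);cv2.imwrite('pics/c4.png',o)
```

```text
[array([297.5, 327.6]), array([296.1, 324.6])]
[array([205.7, 252.9]), array([205.6, 251.4])]
```

View pics/c4.png

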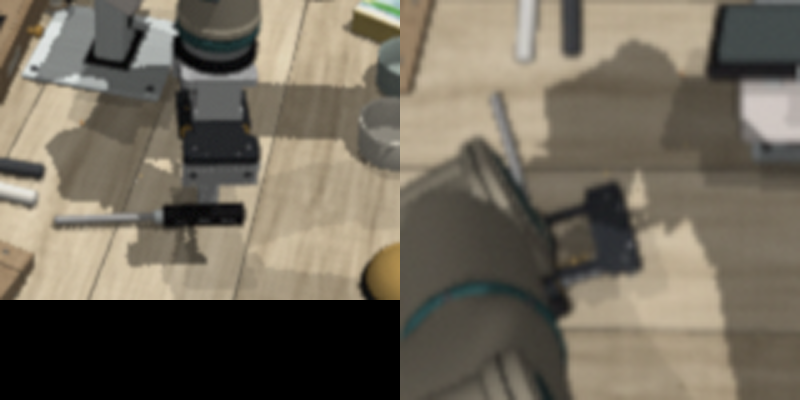

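The fingers shut without the key, whose handle is still at crop pixel (203,216). I'll check the reported TCP against where the fingertip appears in the earlier pictures.

Run:
```python
from h import *
A,B=pickle.load(open('p2.pkl','rb'))
print('c1: expected tip seen ~ (304,298):',proj(S['side'],np.array([.4919,.2028,.1146])))
for z in(.1445,.1635):print('c2: tip seen ~ (230+358/3, 150+230/3)=(349.3,226.7):',proj(A,np.array([.4102,-.0367,z])))
print('start tips seen ~(398..413,137..145)',proj(S['side'],np.array([.284,-.584,.1765])))
# finger column trace in c4-like shot of side now
from cell import optics
s=optics.snapshot('side')
f=s['frame'];print(f[308:334,298].tolist())
print('handle top near/far edge',proj(s,np.array([.4995,.215,.02])),proj(s,np.array([.4995,.197,.02])),proj(s,np.array([.4995,.215,.0])))
```

```text
c1: expected tip seen ~ (304,298): (np.float64(301.3110542264066), np.float64(293.31439645897416))
c2: tip seen ~ (230+358/3, 150+230/3)=(349.3,226.7): (np.float64(348.54151682102076), np.float64(233.66529108988706))
c2: tip seen ~ (230+358/3, 150+230/3)=(349.3,226.7): (np.float64(349.2513630837388), np.float64(227.92506871852106))
start tips seen ~(398..413,137..145) (np.float64(401.84310470698716), np.float64(149.68874872354488))
[[87, 87, 86], [82, 82, 81], [81, 81, 80], [80, 81, 80], [81, 82, 80], [81, 81, 80], [82, 82, 82], [82, 83, 81], [82, 82, 81], [81, 82, 81], [81, 82, 81], [81, 81, 81], [74, 74, 73], [43, 42, 42], [12, 12, 12], [12, 12, 11], [8, 9, 7], [13, 15, 13], [15, 16, 16], [23, 23, 26], [33, 33, 33], [40, 38, 33], [101, 93, 78], [157, 145, 123], [167, 154, 131], [166, 153, 130]]
handle top near/far edge (np.float64(295.47156165273327), np.float64(324.82577734898325)) (np.float64(296.99477715148277), np.float64(319.7459913790127)) (np.float64(295.13827901442454), np.float64(330.58608189637425))
```

The images put the fingertips about 19 mm higher than the reported TCP: they appear at row 226.7, while the TCP projects to row 233.7. So the fingers closed above the handle. I'll open and go down carefully, watching the force.

{"fn": "servo_tool", "kwargs": {
  "series": [
    [[50,0,0,3,0],[50,0,0,3,0],[50,0,0,3,0],[50,0,0,3,0],[50,0,0,3,0],[50,0,0,3,0],[50,0,0,0,0],[50,0,0,-3,0],[50,0,0,-6,0],[50,0,0,-6,0]]
  ]
}}

```text
clock: 8.75
ee_pos: [0.4949, 0.2063, -0.0033]
ee_rot: [[0.957, 0.291, -0.001], [0.291, -0.957, -0.0], [-0.001, 0.0, -1.0]]
contact_force: [0.4, 0.2, 0.4]
opening: 0.0499
gripper_force: 0.0
```

{"fn": "servo_tool", "kwargs": {
  "series": [
    [[50,0,0,-3,0],[50,0,0,-6,0],[50,0,0,-9,0],[50,0,0,-11,0],[50,0,0,-11,0]]
  ]
}}

```text
clock: 9.25
ee_pos: [0.4951, 0.2064, -0.0141]
ee_rot: [[0.957, 0.291, -0.001], [0.291, -0.957, -0.0], [-0.001, 0.0, -1.0]]
contact_force: [0.2, 0.5, 0.3]
opening: 0.0498
gripper_force: 0.0
```

{"fn": "servo_tool", "kwargs": {
  "series": [
    [[0,0,0,0,0],[0,0,0,0,0],[0,0,0,0,0],[0,0,0,0,0],[0,0,0,0,0],[0,0,0,0,0],[0,0,0,0,0]]
  ],
  "squeeze": 20
}}

```text
clock: 9.95
ee_pos: [0.4954, 0.2064, -0.0136]
ee_rot: [[0.957, 0.29, 0.0], [0.29, -0.957, -0.0], [0.0, 0.0, -1.0]]
contact_force: [0.7, -0.6, 1.1]
opening: 0.0178
gripper_force: 20.0
```

{"fn": "servo_tool", "kwargs": {
  "series": [
    [[0,0,0,20,0],[0,0,0,50,0],[0,-15,0,85,0],[0,-40,0,120,0],[0,-70,-10,140,0],[0,-85,-30,140,-0.05],[0,-85,-65,140,-0.1],[0,-85,-100,140,-0.15],[0,-85,-140,140,-0.2],[0,-85,-180,140,-0.25],[0,-85,-215,140,-0.295],[0,-85,-240,140,-0.295],[0,-85,-240,140,-0.295],[0,-85,-240,140,-0.295]]
  ]
}}

```text
clock: 11.35
ee_pos: [0.4102, -0.0335, 0.1262]
ee_rot: [[1.0, -0.001, -0.0], [-0.001, -1.0, 0.0], [-0.0, -0.0, -1.0]]
contact_force: [0.3, 0.4, -1.1]
opening: 0.0179
gripper_force: 20.0
```

Run:
```python
from h import *
from cell import ctrl, optics
import cv2
A=optics.snapshot('side');B=optics.snapshot('top');o=ctrl.observe();print(o['ee_pos'],o['opening'])
pickle.dump((A,B),open('p5.pkl','wb'))
P=np.array([.607,-.034,.15]);G=np.array(o['ee_pos'])+[0,0,.024]
for s in(A,B):print('port,tip',[np.round(proj(s,p),1) for p in(P,G+[.154,0,0])])
a=A['frame'][170:270,250:384,::-1];b=B['frame'][165:265,220:320,::-1]
o=np.zeros((400,800,3),np.uint8);o[:,:]=0
im=np.hstack([cv2.resize(a,(536,400),interpolation=2),cv2.resize(b[:,27:93],(264,400),interpolation=2)]);cv2.imwrite('pics/c5.png',im)
```

```text
[ 0.41034615 -0.03235019  0.12621964] 0.01756807153392772
port,tip [array([279. , 221.7]), array([293.6, 224.2])]
port,tip [array([280.5, 212.6]), array([279.9, 226.8])]
```

View pics/c5.png

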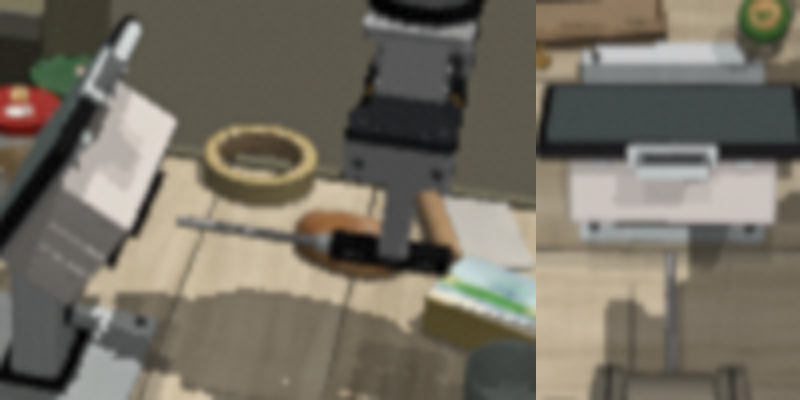

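The key is held level, with its tip at crop pixel (180,222), which matches the prediction. It lines up with the tab in the top view. The lips run from (160,175) to (108,262), and I'll check those against the port estimate.

Run:
```python
from h import *
A,B=pickle.load(open('p5.pkl','rb'))
P=np.array([.607,-.034,.15]);d=np.array([.866,0,.5]);w=np.array([-.5,0,.866])
for y in(.034,.04):
  print('expected seen upper(290,213.7) lower(277,235.5)',[np.round(proj(A,P-.012*d+k*w+[0,y,0]),1) for k in(.016,.02,-.016,-.02)])
print('tab top seen (250+135/4, 170+18/4)=(283.7,174.5)',proj(A,P+.069*d+.117*w+[0,.0,0]),proj(A,P+.069*d+.117*w+[0,.025,0]))
```

```text
expected seen upper(290,213.7) lower(277,235.5) [array([282.5, 226.8]), array([283.3, 225.9]), array([276.7, 234.2]), array([275.9, 235.1])]
expected seen upper(290,213.7) lower(277,235.5) [array([282., 228.]), array([282.7, 227. ]), array([276.1, 235.4]), array([275.4, 236.3])]
tab top seen (250+135/4, 170+18/4)=(283.7,174.5) (np.float64(279.667102636896), np.float64(179.02402364799713)) (np.float64(277.3745346146863), np.float64(183.29017921608045))
```

The port estimate agrees: the far-upper lip is predicted at about (289,213) and the tab's far end at (282,175), both as seen. I'll put the tip into the flare.

{"fn": "servo_tool", "kwargs": {
  "series": [
    [[0,15,0,0,0],[0,28,0,0,0],[0,36,0,0,0],[0,42,0,0,0],[0,45,0,0,0],[0,45,0,0,0]]
  ],
  "squeeze": 12
}}

```text
clock: 12.05
ee_pos: [0.4554, -0.0332, 0.1262]
ee_rot: [[1.0, 0.0, -0.0], [0.0, -1.0, 0.0], [-0.0, -0.0, -1.0]]
contact_force: [-0.7, -0.4, -1.3]
opening: 0.0178
gripper_force: 12.0
```

{"fn": "servo_tool", "kwargs": {
  "series": [
    [[0,1,0,-7,0],[0,2,0,-14,0],[0,2,0,-20,0],[0,4,0,-27,0],[0,5,0,-34,0],[0,7,0,-40,0],[0,9,0,-46,0],[0,11,0,-53,0],[0,11,0,-53,0]]
  ]
}}

```text
clock: 12.95
ee_pos: [0.4665, -0.0335, 0.0725]
ee_rot: [[1.0, -0.0, -0.001], [-0.0, -1.0, 0.0], [-0.001, -0.0, -1.0]]
contact_force: [0.2, -0.1, -0.6]
opening: 0.0178
gripper_force: 12.0
```

{"fn": "servo_tool", "kwargs": {
  "series": [
    [[0,3,0,-7,0],[0,6,0,-13,0],[0,9,0,-20,0],[0,12,0,-27,0],[0,13,0,-30,0],[0,13,0,-30,0]]
  ]
}}

```text
clock: 13.55
ee_pos: [0.4795, -0.0335, 0.0428]
ee_rot: [[1.0, -0.0, -0.0], [-0.0, -1.0, 0.0], [-0.0, -0.0, -1.0]]
contact_force: [-0.4, 0.1, -0.1]
opening: 0.0176
gripper_force: 12.0
```

Run:
```python
from h import *
from cell import ctrl, optics
import cv2
A=optics.snapshot('side')
cv2.imwrite('pics/c6.png',cv2.resize(A['frame'][170:285,250:380,::-1],(650,575),interpolation=2))
o=ctrl.observe();print(o['ee_pos'],o['contact_force'])
G=np.array(o['ee_pos'])+[0,0,.024]
d=np.array([.866,0,.5])
for k in(-.037,0,.047,.09):
  u,v=proj(A,G+k*d);print(k,(u-250)*5,(v-170)*5)
```

```text
[ 0.47933857 -0.03350513  0.04303167] [-0.37343681 -0.79111751  0.01684112]
-0.037 410.3579657051472 449.11162899379036
0 357.47483693367826 414.04790763632434
0.047 289.925200270809 369.2596794666102
0.09 227.75499203065607 328.0382368418981
```

View pics/c6.png

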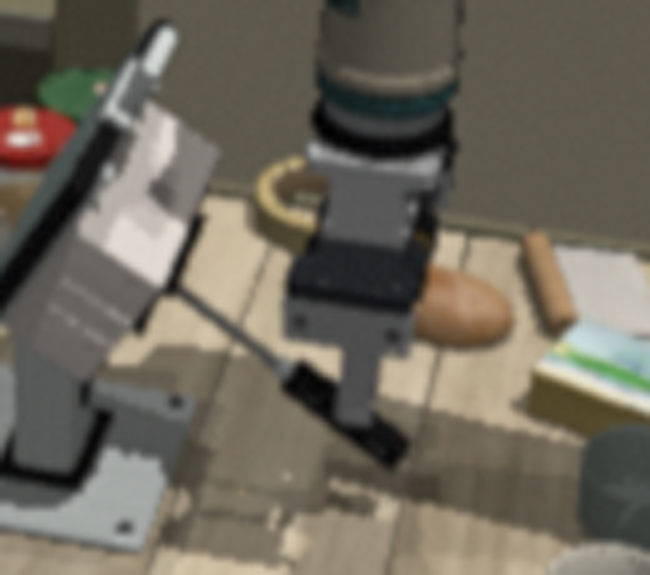

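The key is pitched up into the port: the collar is at (288,372), the rod meets the lip at (178,287), and the tail is at (400,457). I'll compute its pitch in the vertical plane.

Run:
```python
from h import *
from cell import optics
import cv2
A=optics.snapshot('side')
def pl(u,v,y=-.0335):
    c,d=ray(A,250+(u-2)/5,170+(v-2)/5);return c+d*(y-c[1])/d[1]
a,b,t=pl(178,287),pl(288,372),pl(398,455)
for p,q in((a,b),(b,t),(a,t)):
    e=p-q;print(p,q,np.degrees(np.arctan2(e[2],e[0])))
P=np.array([.607,-.0335,.15]);G=np.array([.4795,-.0335,.067])
for th in(30,33,36):
    r=np.radians(th);tip=G+.154*np.array([np.cos(r),0,np.sin(r)])-P
    print(th,tip,'d,w',tip@[.866,0,.5],tip@[-.5,0,.866])
```

```text
[ 0.58829858 -0.0335      0.13575935] [ 0.52226707 -0.0335      0.08957476] 34.97019160327786
[ 0.52226707 -0.0335      0.08957476] [ 0.4552428  -0.0335      0.04404209] 34.190077118334145
[ 0.58829858 -0.0335      0.13575935] [ 0.4552428  -0.0335      0.04404209] 34.57905452236308
30 [ 0.00586791  0.         -0.006     ] d,w 0.002081611950307898 -0.008129956091401795
33 [0.00165527 0.         0.00087441] d,w 0.0018706673196305587 -7.03934660535432e-05
36 [-0.00291138  0.          0.00751893] d,w 0.0012382068643408861 0.00796708381986246
```

{"fn": "servo_tool", "kwargs": {
  "series": [
    [[0,3,0,2,0],[0,6,0,3,0],[0,9,0,5,0],[0,11,0,6,0],[0,11,0,6,0]]
  ],
  "squeeze": 20
}}

```text
clock: 14.15
ee_pos: [0.4883, -0.0335, 0.0489]
ee_rot: [[1.0, -0.0, -0.004], [-0.0, -1.0, -0.0], [-0.004, 0.0, -1.0]]
contact_force: [-4.9, 0.7, -3.5]
opening: 0.0176
gripper_force: 20.0
```

Contact is about 6 N, purely along −d, so the nose is on the plate. I'll feel along +y in short strokes.

{"fn": "servo_tool", "kwargs": {
  "series": [
    [[0,2,2,1,0],[0,2,4,1,0],[0,2,6,1,0],[0,2,8,1,0],[0,2,8,1,0]]
  ],
  "squeeze": 30
}}

```text
clock: 14.65
ee_pos: [0.4938, -0.0251, 0.0507]
ee_rot: [[1.0, 0.0, 0.003], [0.0, -1.0, 0.0], [0.003, -0.0, -1.0]]
contact_force: [0.4, -2.3, -0.3]
opening: 0.0173
gripper_force: 30.0
```

{"fn": "servo_tool", "kwargs": {
  "series": [
    [[0,2,0,1,0],[0,4,0,2,0],[0,5,0,3,0],[0,5,0,3,0]]
  ]
}}

```text
clock: 15.05
ee_pos: [0.4978, -0.0255, 0.0534]
ee_rot: [[1.0, -0.0, 0.001], [-0.0, -1.0, 0.0], [0.001, -0.0, -1.0]]
contact_force: [-0.7, 0.1, -0.3]
opening: 0.0175
gripper_force: 30.0
```

{"fn": "servo_tool", "kwargs": {
  "series": [
    [[0,2,0,1,0],[0,3,0,2,0],[0,5,0,3,0],[0,5,0,3,0]]
  ]
}}

```text
clock: 15.45
ee_pos: [0.4979, -0.0256, 0.0551]
ee_rot: [[1.0, -0.0, -0.008], [-0.0, -1.0, -0.0], [-0.008, 0.0, -1.0]]
contact_force: [-7.1, -0.8, -3.3]
opening: 0.0178
gripper_force: 30.0
```

{"fn": "servo_tool", "kwargs": {
  "series": [
    [[0,2,0,1,0],[0,4,0,2,0],[0,5,0,3,0],[0,5,0,3,0]]
  ],
  "squeeze": 50
}}

```text
clock: 15.85
ee_pos: [0.5005, -0.0256, 0.0574]
ee_rot: [[1.0, -0.0, -0.013], [-0.0, -1.0, -0.0], [-0.013, 0.0, -1.0]]
contact_force: [-9.4, 1.1, -5.1]
opening: 0.017
gripper_force: 50.0
```

{"fn": "servo_tool", "kwargs": {
  "series": [
    [[0,2,0,1,0],[0,4,0,2,0],[0,6,0,3,0],[0,6,0,4,0],[0,6,0,4,0]]
  ]
}}

```text
clock: 16.35
ee_pos: [0.5056, -0.0256, 0.0612]
ee_rot: [[1.0, -0.0, -0.015], [-0.0, -1.0, -0.0], [-0.015, 0.0, -1.0]]
contact_force: [-10.3, -0.4, -5.1]
opening: 0.0165
gripper_force: 50.0
```

Run:
```python
from h import *
from cell import ctrl, optics
import cv2
A=optics.snapshot('side');B=optics.snapshot('top');o=ctrl.observe();print(o['clock'],o['ee_pos'],o['contact_force'])
a0=S['side']['frame'];x0,x1,y0,y1=250,330,155,235
im=np.hstack([cv2.resize(f[y0:y1,x0:x1,::-1],(400,400),interpolation=2) for f in(a0,A['frame'])])
cv2.imwrite('pics/c7.png',im)
```

```text
16.45 [ 0.50558296 -0.02564161  0.06121731] [-9.80765102 -0.4177433  -4.76357433]
```

View pics/c7.png

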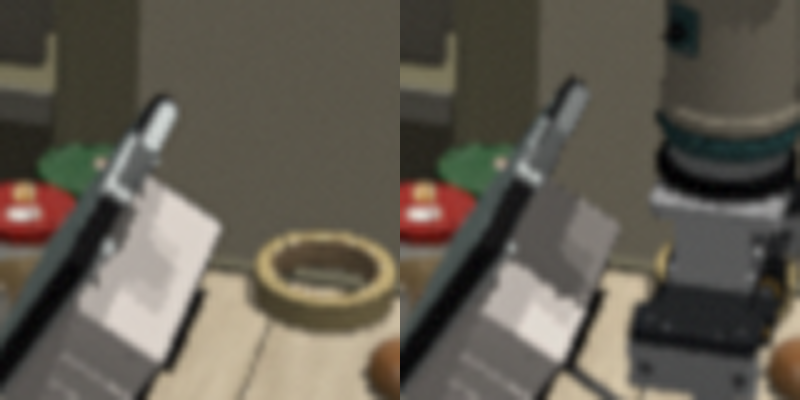

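The tablet has popped: its tab top moved from (165,97) to (180,78), about 14 mm. I'll withdraw along −d and carry the key back to its free spot.

{"fn": "servo_tool", "kwargs": {
  "series": [
    [[0,-13,0,-7,0],[0,-26,0,-15,0],[0,-39,0,-22,0],[0,-52,0,-30,0],[0,-63,0,-36,0],[0,-72,0,-41,0],[0,-80,0,-41,0],[0,-95,0,-20,0],[0,-100,10,20,0],[0,-103,40,40,0.05],[0,-103,75,40,0.1],[0,-103,110,40,0.15],[0,-80,145,40,0.2],[0,-55,180,40,0.25],[0,-30,210,40,0.295],[0,-18,232,20,0.295],[0,-18,232,-10,0.295],[0,-18,232,-40,0.295],[0,-18,232,-40,0.295]]
  ]
}}

```text
clock: 18.35
ee_pos: [0.4931, 0.2057, 0.0205]
ee_rot: [[0.957, 0.291, -0.005], [0.291, -0.957, -0.002], [-0.006, 0.001, -1.0]]
contact_force: [0.1, -1.6, -1.3]
opening: 0.0172
gripper_force: 50.0
```

{"fn": "servo_tool", "kwargs": {
  "series": [
    [[0,0,0,-6,0],[0,0,0,-11,0],[0,0,0,-15,0],[0,0,0,-19,0],[0,0,0,-23,0],[0,0,0,-27,0],[0,0,0,-31,0],[0,0,0,-34,0],[0,0,0,-36,0],[0,0,0,-36,0]]
  ],
  "squeeze": 8
}}

```text
clock: 19.35
ee_pos: [0.4944, 0.2061, -0.0133]
ee_rot: [[0.957, 0.291, -0.002], [0.291, -0.957, -0.001], [-0.002, 0.0, -1.0]]
contact_force: [-0.3, -0.3, -0.8]
opening: 0.0178
gripper_force: 8.0
```

{"fn": "servo_tool", "kwargs": {
  "series": [
    [[30,0,0,0,0],[60,0,0,0,0],[60,0,0,0,0],[60,0,0,0,0],[60,0,0,0,0],[60,0,0,0,0],[60,0,0,15,0],[60,0,0,45,0],[80,0,0,90,0],[80,0,0,138,0],[80,0,0,186,0],[80,0,0,234,0],[80,0,0,282,0],[80,0,0,330,0],[80,0,0,375,0],[80,0,0,375,0],[80,0,0,375,0]]
  ]
}}

```text
clock: 21.05
ee_pos: [0.4955, 0.2065, 0.363]
ee_rot: [[0.957, 0.29, 0.002], [0.29, -0.957, 0.001], [0.002, -0.0, -1.0]]
contact_force: [-0.5, -0.4, -0.7]
opening: 0.0799
gripper_force: 0.0
```

Run:
```python
from h import *
from cell import ctrl, optics
import cv2
np.set_printoptions(precision=4,suppress=True)
A=optics.snapshot('side');B=optics.snapshot('top');o=ctrl.observe();print(o['clock'],o['ee_pos'],o['contact_force'],o['opening'])
a=A['frame'];b=B['frame']
im=np.hstack([cv2.resize(a[155:355,215:325,::-1],(330,600),interpolation=2),cv2.resize(b[165:275,185:325,::-1],(462,363),interpolation=2).repeat(1,0) if 0 else np.vstack([cv2.resize(b[165:275,185:325,::-1],(462,363),interpolation=2),np.zeros((237,462,3),np.uint8)])])
cv2.imwrite('pics/c8.png',im)
P=np.array([.607,-.0335,.15]);d=np.array([.866,0,.5]);w=np.array([-.5,0,.866])
for k in(0,.014):
  T=P+.069*d+(.117+k)*w;u,v=proj(A,T);u2,v2=proj(B,T);print(k,T,'side crop',(u-215)*3,(v-155)*3,'top crop',330+(u2-185)*3.3,(v2-165)*3.3)
```

```text
21.15 [0.4945 0.206  0.3609] [-0.5351 -0.3968 -0.4913] 0.07994056495260521
0 [ 0.6083 -0.0335  0.2858] side crop 193.86601102294622 72.3238399494874 top crop 644.8686586543125 132.67672655397956
0.014 [ 0.6013 -0.0335  0.2979] side crop 201.86733194537214 61.224641391076574 top crop 644.8558771000423 138.80977840123123
```

View pics/c8.png

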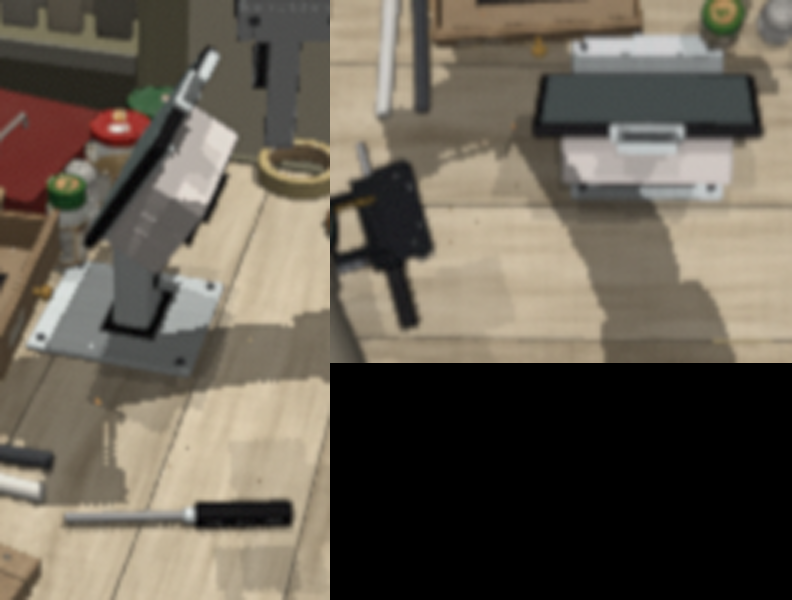

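The key lies flat at side-crop pixels (65–290,515). The tab spans x 611–684 in the top crop, so y is about −0.035. Now for the tab.

{"fn": "servo_tool", "kwargs": {
  "series": [
    [[85,10,-35,0,-0.05],[85,25,-75,0,-0.1],[85,45,-115,0,-0.15],[85,65,-155,0,-0.2],[85,85,-195,0,-0.25],[85,105,-225,0,-0.295],[85,113,-241,0,-0.295],[85,113,-241,-20,-0.295],[85,113,-241,-45,-0.295],[85,113,-241,-65,-0.295],[85,113,-241,-80,-0.295],[85,113,-241,-92,-0.295],[85,113,-241,-102,-0.295],[85,113,-241,-102,-0.295]]
  ]
}}

```text
clock: 22.55
ee_pos: [0.6073, -0.0339, 0.2587]
ee_rot: [[1.0, 0.001, -0.003], [0.001, -1.0, 0.0], [-0.003, -0.0, -1.0]]
contact_force: [0.2, -0.7, 1.1]
opening: 0.0847
gripper_force: 0.0
```

{"fn": "servo_tool", "kwargs": {
  "series": [
    [[40,0,0,0,0],[40,0,0,0,0],[40,0,0,0,0],[40,0,0,0,0],[40,0,0,0,0],[40,0,0,0,0],[40,0,0,0,0],[40,0,0,0,0]]
  ],
  "squeeze": 25
}}

```text
clock: 23.35
ee_pos: [0.6086, -0.0337, 0.2606]
ee_rot: [[1.0, 0.0, 0.001], [0.0, -1.0, 0.001], [0.001, -0.001, -1.0]]
contact_force: [-0.7, 2.4, 2.0]
opening: 0.0479
gripper_force: 25.0
```

{"fn": "servo_tool", "kwargs": {
  "series": [
    [[40,0,0,0,0],[40,-2,0,3,0],[40,-4,0,7,0],[40,-6,0,10,0],[40,-8,0,14,0],[40,-10,0,17,0],[40,-12,0,21,0],[40,-14,0,24,0],[40,-16,0,28,0],[40,-18,0,31,0],[40,-18,0,31,0]]
  ],
  "squeeze": 50
}}

```text
clock: 24.45
ee_pos: [0.5907, -0.0338, 0.2915]
ee_rot: [[1.0, 0.0, 0.001], [0.0, -1.0, 0.001], [0.001, -0.001, -1.0]]
contact_force: [2.3, 3.9, -2.3]
opening: 0.0464
gripper_force: 50.0
```

{"fn": "servo_tool", "kwargs": {
  "series": [
    [[40,-1,0,2,0],[40,-2,0,4,0],[40,-3,0,5,0],[40,-3,0,5,0]]
  ]
}}

```text
clock: 24.85
ee_pos: [0.59, -0.0338, 0.2926]
ee_rot: [[1.0, 0.0, 0.003], [0.0, -1.0, 0.0], [0.003, -0.0, -1.0]]
contact_force: [14.4, 3.9, -24.3]
opening: 0.0464
gripper_force: 50.0
```

The tab is at the top stop: the force rose to 28 N after 37 mm of travel. I'll unload, let go and retreat.

{"fn": "servo_tool", "kwargs": {
  "series": [
    [[40,1,0,-2,0],[40,2,0,-4,0],[40,2,0,-4,0],[80,2,0,-4,0],[80,2,0,-4,0],[80,2,0,-4,0],[80,2,0,-4,0],[80,2,0,-4,0],[80,2,0,-4,0],[80,2,0,10,0],[80,2,0,40,0],[80,2,0,80,0],[80,-20,0,100,0],[80,-65,0,100,0],[80,-110,0,100,0],[80,-150,0,100,0],[80,-150,0,100,0]]
  ]
}}

```text
clock: 26.55
ee_pos: [0.4329, -0.0349, 0.3972]
ee_rot: [[1.0, -0.001, -0.001], [-0.001, -1.0, 0.0], [-0.001, -0.0, -1.0]]
contact_force: [0.5, -1.1, 0.8]
opening: 0.08
gripper_force: 0.0
```

Run:
```python
from h import *
from cell import ctrl, optics
import cv2
A=optics.snapshot('side');B=optics.snapshot('top');o=ctrl.observe();print(o['clock'],o['ee_pos'],o['contact_force'],o['opening'])
a=A['frame'];b=B['frame']
im=np.hstack([cv2.resize(a[155:355,215:325,::-1],(330,600),interpolation=2),np.vstack([cv2.resize(b[165:275,185:325,::-1],(462,363),interpolation=2),np.zeros((237,462,3),np.uint8)])])
cv2.imwrite('pics/c9.png',im)
P=np.array([.607,-.0355,.15]);d=np.array([.866,0,.5]);w=np.array([-.5,0,.866])
for k in(.014,.05):
  T=P+.069*d+(.117+k)*w+[0,-.025,0];u,v=proj(A,T);u2,v2=proj(B,T);print(k,'side crop',(u-215)*3,(v-155)*3,'top crop',330+(u2-185)*3.3,(v2-165)*3.3)
```

```text
26.65 [ 0.43755288 -0.03457513  0.39709099] [ 0.2294752  -0.07374554  0.5416779 ] 0.08023962730865533
0.014 side crop 208.9476660250093 47.98136524540658 top crop 677.7009482931053 138.9701483361421
0.05 side crop 229.72876813877036 19.098770271474507 top crop 678.4334023181353 155.25911687422342
```

View pics/c9.png

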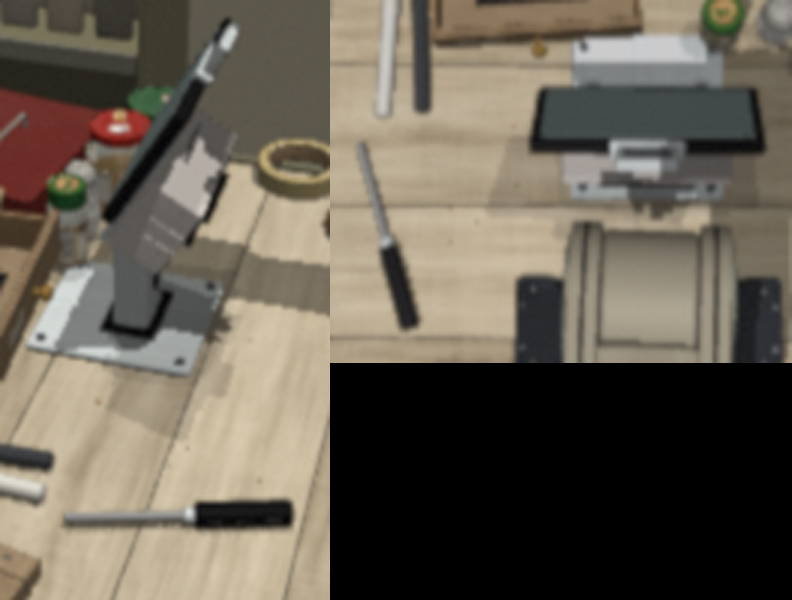

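The tablet's tab top is at (232,20), where full travel predicts (230,19). The key lies flat at (65–290,515), and the arm is clear.

```bash
python3 -c "
from cell import ctrl
print(ctrl.finish_job())"
```

```text
the job is handed in; nothing more can be done
None
```

I handed the job in at about 27 s: the latch released, the key lies flat near where it started, and the tablet is at its top stop with the arm clear; the first two grabs at the key missed without moving it.

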